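# Run the dust extractor from its three switch boxes

### The arm

A 6-joint arm with a two-finger parallel gripper is mounted at the origin on a cart in front of the work surface, level with it; the furniture and walls round the work are solid. World frame = base frame: x ahead of the robot, y to its left, z up, the work surface at z = 0. Lengths are in mm, angles in rad, forces in N, time in s.
With the tool pointing down it reaches from about 425 to 1125 mm from the base axis. Payload 14.9 kg.
Tool frame: the origin (TCP) lies at the very end of the fingers, on their centre line; the grasp point (between the pads) lies 19 mm behind it; z points along the fingers, y is the line along which they close (so a half turn about z gives the same grasp; the last joint's range is limited). The gripper opens to 91 mm and grips with 3 to 60 N. Pads are 32 mm wide; open, the fingers measure 118 mm over their backs; the gripper's body (76 mm by 178 mm) begins 60 mm behind the grasp point.
Start: joints at [1.195, 0.379, 1.734, -0, 1.028, -0.033], TCP at [235.295, 659.283, 213.932] pointing down, gripper open.
Joint ranges: [-2.77, 2.77], [-0.74, 2.19], [0, 2.66], [-1.06, 4.2], [0.31, 2.87], [-3.08, 3.08]. Speed limits (rad/s): [1.89, 1.89, 2.39, 3.14, 3.14, 3.14].

### API

Orientations are given as a rotation vector (axis times angle).
In Python, from rig import manip gives the robot as it stands.
- The arm moves only by the shell command python3 -m inch 'ROWS' [OPENING] [FORCE]. ROWS is JSON, a list of rows, each a list of 4 numbers: the shift along the tool's x, y, z in units of 200 mm (1.0 is 200 mm), then the turn about the tool's z in units of 60 degrees (1.0 is 60 degrees). In form: [[tx, ty, tz, roll], ...]. A call has 1 to 10 rows; each row is the pose to reach, as a shift and turn from the pose commanded when the call began, along the tool's axes at that moment; what a row does not reach only later rows make up. A row lasts 1/8 s, in which the tool goes at most 62.5 mm and 10.7 degrees, less where a joint would pass 70% of its speed; a pose out of reach is approached as far as the arm can. A call with a number of a shift or a turn outside -1 to 1 is refused whole. A call with a gripper value outside its range is refused whole. OPENING is the closure, from -1 (fully open) to 1 (shut), set as the call begins (- or left out, the last holds). The fingers move at their own pace and stop on an object; FORCE is the grip in N (left out, the last holds). Time passes only in rows, so rows that repeat a pose let the fingers close. It gives the time, the measured TCP pose, the force, the opening and the grip force at its end, in the units of the state.
- manip.sense(): the state, without advancing time (a new reading comes with each control period).
- manip.grab_frame(name): name is "scene" or "top" or "wrist"; returns the picture (384x512x3 uint8, blue, green, red); there is no depth.
- manip.camera_info(name): a dict with "intrinsics" (3x3 intrinsics, pixels), "dist_coeffs" ([k1, k2, p1, p2, k3] as OpenCV has them; the pictures are not rectified), "extrinsics" (4x4, takes a point from world to camera coordinates); the wrist camera has in their place "hand_eye" (4x4, takes a point from camera to tool coordinates, whose origin is the TCP and whose axes are the flange's). Camera axes: x right, y down, z forward; pixel columns grow to the right and rows downward; lengths in mm; the calibration is good to about 2 mm. A picture is of the moment at which its call begins: read the wrist's pose just before it. camera_info takes no time and is no camera call.
- manip.hand_in(): hands the job in; it is judged then, once.
The state is a dict: "clock": time; "joint_positions": joint angles; "qvel": joint speeds; "joint_torque": joint torques, N m; "tool_pos": TCP position; "tool_rot": TCP orientation; "contact_force": force on the tool from outside, world axes, zero at the start; "torque": the same for the moment, N m; "width": finger opening in mm; "finger_force": force on a finger pad.
Only numpy, scipy, OpenCV 4.12 (cv2) and the standard library are available. Lean on these libraries where they do the work, as an engineer would, in place of code of your own. Each camera call takes 0.05 s, during which the arm holds its last target. There are 200 camera calls.

### The job

Run the dust extractor from the three loose switch boxes on the bench, pressing from above with the closed fingertips: first push the raised end of the wide rocker down until it is fully on, only then press the square key fully down so that it stays down, and only then press the round button fully down and keep it held. The program finishes while still holding the round button down. Do not lift the boxes or push them out of place, and leave the other things alone.

Things in the scene. Friction and masses are not known exactly. Their poses are not given: they have to be found in the camera images.
- rocker_box: Closed grey plastic box with an aluminium face plate, 72 x 62 mm and 34 mm high, about 0.7 kg, standing loose on the bench top; it carries the wide rocker switch. Origin at the centre of its underside, z up, x along its 72 mm side. The three boxes have the same size and stand side by side in any order, each turned its own way; its x axis points to the end of the rocker that is raised at the start, which may face ahead, left or right (yaw up to 1.9 rad either way).
- key_box: Closed grey plastic box with an aluminium face plate, 72 x 62 mm and 34 mm high, about 0.7 kg, standing loose on the bench top; it carries the square key. Origin at the centre of its underside, z up, x along its 72 mm side. The three boxes have the same size and stand side by side in any order, each turned its own way; the key is at its centre.
- button_box: Closed grey plastic box with an aluminium face plate, 72 x 62 mm and 34 mm high, about 0.7 kg, standing loose on the bench top; it carries the round button. Origin at the centre of its underside, z up, x along its 72 mm side. The three boxes have the same size and stand side by side in any order, each turned its own way; the button is at its centre.
- rocker (a joint): Tilt of the wide rocker (black paddle 68 mm long in the box's x, 40 mm wide, 6 mm thick; white dot at the end low at the start), hinged across its middle, hinge line 45.5 mm above the box's underside. 0 = off, the box's +x end raised by 0.18 rad; 0.36 rad = fully on, that end down (stop). Starts at 0 to 0.04. Stays where it is left; tilting takes about 0.05 N m, 2 to 5 N by where it is pressed.
- rocker_raised_end (a point): Point on the top face of the rocker paddle, on its centre line, 27 mm from the hinge and 7 mm short of the end that is raised at the start; about 53 mm above the bench when off and about 44 mm when fully on. A good place to press. Its axes tilt with the paddle. The ears beside the paddle middle reach 43 mm.
- key (a joint): How far the square key is pressed in, m: 0 = up, 0.007 = fully down (stop). Starts between 0 and 0.001. It takes about 3.5 N and stays down where it is left.
- key_top (a point): Centre of the flat top of the square key (black, 36 x 36 mm), 49 mm above the bench when up and 42 mm when fully down. The black frame round the key is 37 mm above the bench.
- button (a joint): How far the round button is pressed in, m: 0 = up, 0.007 = fully down (stop). A spring pushes it up, 1.5 N at the top and 5 N fully down, so it rises again when let go.
- button_top (a point): Centre of the flat top of the round button (black, 40 mm in diameter), 49 mm above the bench when up and 42 mm when fully down. The black collar round it is 37 mm above the bench.
- house_block: Bystander: small grey house-shaped block, 34 x 40 mm, 44 mm high, loose, on the 7 mm thick white board behind the boxes. Origin at the centre of its underside.
- small_tray: Bystander: small clear plastic tray, 45 x 62 mm, 32 mm high, loose, on the white board. Origin at the centre of its underside.
- weight_a: Bystander: plain grey metal weight, 30 x 50 mm, 31 mm high, loose, on the white board. Origin at the centre of its underside.
- sanding_block: Bystander: brown sanding block, 33 x 90 mm, 26 mm high, loose, on the bench to the left of the boxes. Origin at the centre of its underside.

How it is judged (in metres and radians):
On the way, in this order (a step that is already met when the one before it is completed fails the run):
1. the rocker is fully on, with key and button still up (value of joint rocker above 0.29 rad and value of joint each of key, button below 0.0025 m), for 0.1 s.
2. the square key is fully down, with the round button still up (value of joint rocker above 0.29 rad and value of joint key above 0.0055 m and value of joint button below 0.0025 m), for 0.1 s.
3. the fingers hold the round button fully down (value of joint rocker above 0.29 rad and value of joint each of key, button above 0.0055 m and contact force between the fingers and button above 1.5 N), for 0.2 s.
At the end, for the whole second after the job is handed in: The rocker is on (joint above 0.29 rad), the square key is down (above 5.5 of 7 mm), and the fingers hold the round button down (above 5.5 of 7 mm, with more than 1.5 N) as the program ends; each box stands flat and still within 25 mm of where it started, and each bystander within 20 mm (all of step 3 and distance of each of rocker_box, key_box, button_box from where it was at the start of the episode below 0.025 m and angle between each of rocker_box, key_box, button_box's own z axis and vertical below 0.06 rad and linear speed of each of rocker_box, key_box, button_box below 0.02 m/s and distance of each of house_block, small_tray, weight_a, sanding_block from where it was at the start of the episode below 0.02 m); the arm keeps its last pose, push and grip.
It fails at once if the square key is pressed (over 2.5 mm) while the rocker is not on (value of joint key above 0.0025 m and value of joint rocker below 0.26 rad).
It fails at once if the round button is pressed (over 2.5 mm) while the square key is not down (value of joint button above 0.0025 m and value of joint key below 0.005 m).
It fails at once if a switch box is lifted over 12 mm, tipped or pushed over 25 mm (height (world z) of any of rocker_box, key_box, button_box above 0.012 m or angle between any of rocker_box, key_box, button_box's own z axis and vertical above 0.2 rad or distance of any of rocker_box, key_box, button_box from where it was at the start of the episode above 0.025 m).
It fails at once if a bystander (house block, tray, weight, sanding block) is lifted or moved over 20 mm (distance of any of house_block, small_tray, weight_a, sanding_block from where it was at the start of the episode above 0.02 m).
It also fails if it takes over 40 s, if anything falls off the work surface, if the arm or the gripper's body presses on something with over 40 N, if the wrist force passes 120 N, or if a joint passes its speed limit or range.

## Working session

There is one attempt and no reset: what is moved stays moved. The work goes in short steps, Python scripts to look and compute and a shell command to move; the robot and the scene stay as the last step left them, time stands still between calls to the robot, and variables do not carry over. Pictures are saved under pics/ and viewed, at most 10 in all, crops included, and the job is handed in when it is done.

```bash
mkdir -p pics
python3 - <<'E'
from rig import manip
import cv2
s=manip.sense();print(s)
for n in("top","scene"):
    cv2.imwrite(f"pics/{n}0.png",manip.grab_frame(n));print(manip.camera_info(n))
print(manip.camera_info("wrist"))
E
```

```text
{'clock': 0.0, 'joint_positions': array([ 1.19468802e+00,  3.79421016e-01,  1.73477152e+00,  1.46253796e-05,
        1.02847981e+00, -3.33057484e-02]), 'qvel': array([-0.00175469,  0.00173408,  0.00011411,  0.00059395, -0.00104298,
       -0.00015497]), 'joint_torque': array([ 1.63356832e-03, -7.63734841e+01, -4.34355283e+01,  6.50705094e-02,
        4.25093423e-02,  1.41268424e-05]), 'tool_pos': array([235.15290219, 658.90817565, 213.284128  ]), 'tool_rot': array([-5.35812387e-01, -3.09532724e+00,  1.65645167e-03]), 'contact_force': array([ 0.12467208, -0.48711097, -0.10544002]), 'torque': array([0.01700829, 0.04106629, 0.03922046]), 'finger_force': 0.0, 'width': 91.23137016874848}
{'intrinsics': array([[473.49459768,   0.        , 251.87202097],
       [  0.        , 473.49459768, 194.1008873 ],
       [  0.        ,   0.        ,   1.        ]]), 'dist_coeffs': array([-0.15774132,  0.        ,  0.        ,  0.        ,  0.        ]), 'extrinsics': array([[ 5.55901339e-03, -9.99941689e-01, -9.25831152e-03,
         3.62810547e+02],
       [-9.91443873e-01, -4.30383614e-03, -1.30462
[... 734 characters left out ...]

       [ 0.00000000e+00,  0.00000000e+00,  0.00000000e+00,
         1.00000000e+00]])}
{'intrinsics': array([[272.82957471,   0.        , 254.51741884],
       [  0.        , 272.82957471, 195.58194733],
       [  0.        ,   0.        ,   1.        ]]), 'dist_coeffs': array([-0.05668698,  0.        ,  0.        ,  0.        ,  0.        ]), 'hand_eye': array([[-5.17508470e-04, -9.57055410e-01, -2.89904595e-01,
         8.27925381e+01],
       [ 9.99998973e-01, -8.82648238e-04,  1.12876904e-03,
        -8.38761587e-02],
       [-1.33617830e-03, -2.89903714e-01,  9.57054884e-01,
        -1.70881772e+02],
       [ 0.00000000e+00,  0.00000000e+00,  0.00000000e+00,
         1.00000000e+00]])}
```

View pics/top0.png

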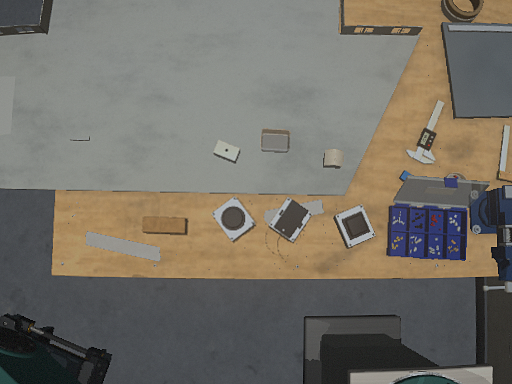

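View pics/scene0.png

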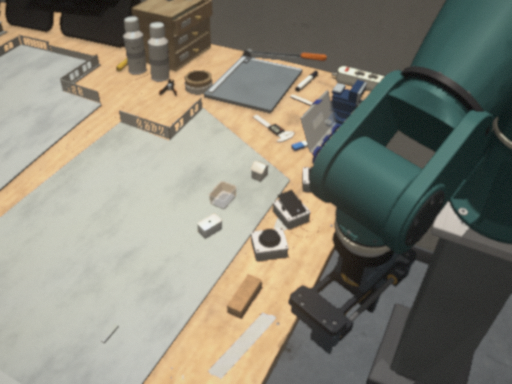

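The top view shows the button box at about (234,217), the rocker box at (291,219) and the key box at (356,227). The sanding block is at (165,225) and the bystanders are in row 140–160. I'll enlarge the area around the boxes.

```bash
cat > h.py <<'E'
import numpy as np, cv2
from scipy.spatial.transform import Rotation as R
from rig import manip
def cast(name,px,z,pose=None):
    c=manip.camera_info(name)
    n=cv2.undistortPoints(np.array(px,float).reshape(-1,1,2),c["intrinsics"],c["dist_coeffs"])[:,0]
    d=np.c_[n,np.ones(len(n))]
    if name=="wrist":
        T=np.eye(4);T[:3,:3]=R.from_rotvec(pose[1]).as_matrix();T[:3,3]=pose[0];M=T@c["hand_eye"]
    else: M=np.linalg.inv(c["extrinsics"])
    d=d@M[:3,:3].T;o=M[:3,3]
    return o+d*((np.broadcast_to(z,len(n))-o[2])/d[:,2])[:,None]
def togo(target,yaw=None):
    s=manip.sense();Rm=R.from_rotvec(s["tool_rot"]).as_matrix()
    print("tcp",s["tool_pos"].round(1),"x",Rm[:,0].round(3),"y",Rm[:,1].round(3),"z",Rm[:,2].round(3))
    print("units",(Rm.T@(np.array(target)-s["tool_pos"])/200).round(4))
E
python3 - <<'E'
import cv2
from h import *
im=cv2.imread("pics/top0.png")[190:255,205:385]
cv2.imwrite("pics/crop0.png",cv2.resize(im,None,fx=4.4,fy=4.4,interpolation=cv2.INTER_CUBIC))
print(cast("top",[(234,217),(291,219),(356,226)],[49,45,49]).round(1))
togo([560,200,200])
E
```

```text
[[470.3 400.9  49. ]
 [467.1 286.1  45. ]
 [452.9 154.9  49. ]]
tcp [235.1 659.  213.4] x [-0.942  0.336  0.   ] y [ 0.336  0.942 -0.001] z [-0.    -0.001 -1.   ]
units [-2.3011 -1.6153  0.0683]
```

View pics/crop0.png

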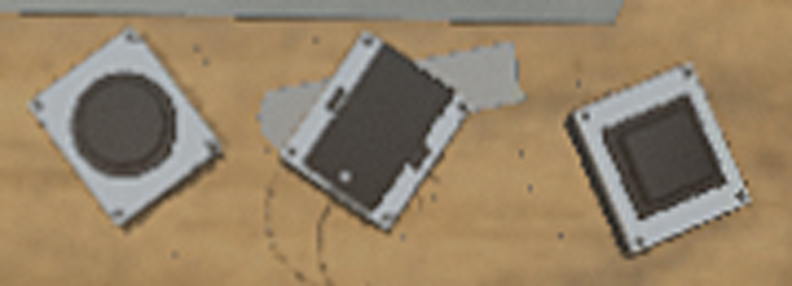

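The crop shows the rocker's white dot (its low end) at crop (345,177), so the raised end is at the upper right, with its edge mid at (419,70). The button centre is (124,124) and the key centre (667,155). Next I compute the targets and set out.

Run:
```python
from h import *
c=lambda x,y:(205+(x+.5)/4.4-.5,190+(y+.5)/4.4-.5)
P=cast("top",[c(411,82),c(342,185),c(419,70),c(667,155),c(124,124)],[53,42,54,49,49]);print(P.round(1))
togo([P[0][0],P[0][1],150])
```

```text
[[488.1 272.4  53. ]
 [441.6 303.4  42. ]
 [493.5 268.8  54. ]
 [455.2 154.4  49. ]
 [468.6 403.3  49. ]]
tcp [235.1 659.  213.4] x [-0.942  0.336  0.   ] y [ 0.336  0.942 -0.001] z [-0.    -0.001 -1.   ]
units [-1.8408 -1.3948  0.3181]
```

```bash
python3 -m inch '[[-0.2,-0.15,0,0],[-0.4,-0.3,0,0],[-0.6,-0.46,0,0],[-0.8,-0.6,0,0],[-0.95,-0.72,0,0],[-0.95,-0.72,0,0]]' 1 20; python3 -m inch '[[-0.2,-0.15,0,0],[-0.4,-0.3,0,0],[-0.6,-0.45,0,0],[-0.75,-0.56,0,0],[-0.75,-0.56,0,0],[-0.75,-0.56,0,0]]'
python3 - <<'E'
from h import *
s=manip.sense();print(s["clock"],s["width"],s["contact_force"])
cv2.imwrite("pics/w1.png",manip.grab_frame("wrist"));np.save("w1.npy",[s["tool_pos"],s["tool_rot"]])
togo([488.1,272.4,80])
E
```

```text
clock: 0.85
tool_pos: [366.7, 458.0, 213.8]
tool_rot: [-0.54, -3.095, 0.001]
contact_force: [0.0, 1.0, -0.8]
width: 34.1
finger_force: 0.0
clock: 1.6
tool_pos: [469.1, 304.6, 213.8]
tool_rot: [-0.536, -3.095, -0.0]
contact_force: [0.2, 0.7, -0.3]
width: 0.4
finger_force: 0.0
1.6 0.4206302425890184 [ 0.17036653  0.69892856 -0.33495814]
tcp [469.  304.8 213.8] x [-0.942  0.335  0.   ] y [ 0.335  0.942 -0.   ] z [-0.  0. -1.]
units [-0.1447 -0.1206  0.6691]
```

View pics/w1.png

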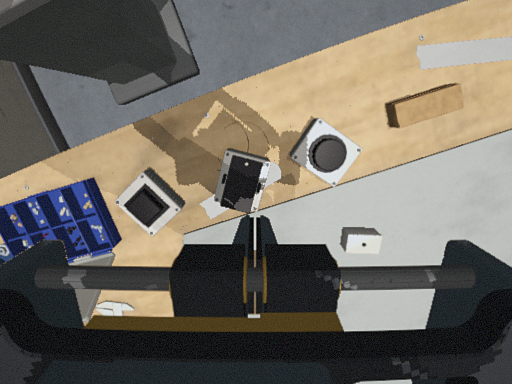

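The wrist view shows the button at (328,153), the key at (149,204), the rocker dot at (252,158) and the raised end's edge mid at about (235,208). I'll cross-check these against the top view.

Run:
```python
from h import *
p=np.load("w1.npy")
print(cast("wrist",[(328,153),(149,204),(252,158),(235,208)],[49,49,42,54],p).round(1))
im=cv2.imread("pics/w1.png")[110:245,105:370]
cv2.imwrite("pics/w1c.png",cv2.resize(im,None,fx=3,fy=3,interpolation=cv2.INTER_CUBIC))
```

```text
[[465.8 402.5  49. ]
 [451.3 164.7  49. ]
 [441.3 311.5  42. ]
 [492.8 269.8  54. ]]
```

View pics/w1c.png

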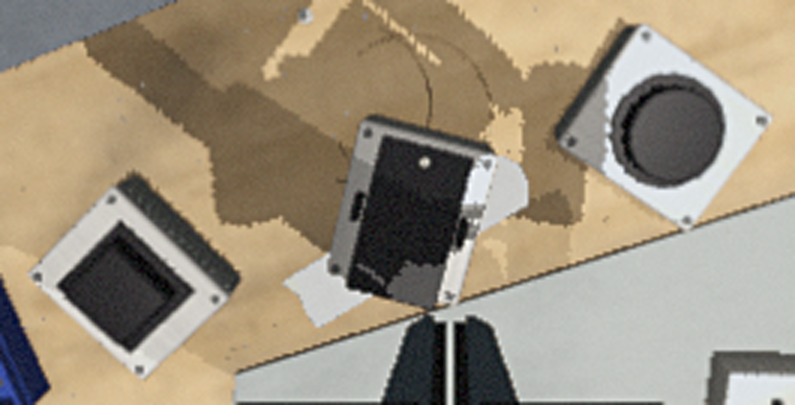

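The crop agrees with the rocker estimate to within about 2 mm, with the raised end at the bottom of the crop near (392,298). I'll go above it, then press in small steps.

```bash
python3 -m inch '[[-0.15,-0.12,0.1,0],[-0.15,-0.12,0.3,0],[-0.15,-0.12,0.5,0],[-0.15,-0.12,0.67,0],[-0.15,-0.12,0.74,0],[-0.15,-0.12,0.74,0]]'
python3 - <<'E'
from h import *
s=manip.sense()
im=manip.grab_frame("scene")[165:285,215:375]
cv2.imwrite("pics/s2.png",cv2.resize(im,None,fx=4,fy=4,interpolation=cv2.INTER_CUBIC))
togo([488.1,272.4,43])
E
```

```text
clock: 2.4
tool_pos: [489.2, 271.7, 65.7]
tool_rot: [-0.534, -3.095, 0.001]
contact_force: [0.3, 0.5, -0.3]
width: 0.0
finger_force: 0.0
tcp [489.8 271.8  66.5] x [-0.942  0.336 -0.   ] y [0.336 0.942 0.   ] z [ 0.  0. -1.]
units [ 0.009  -0.0003  0.1177]
```

View pics/s2.png

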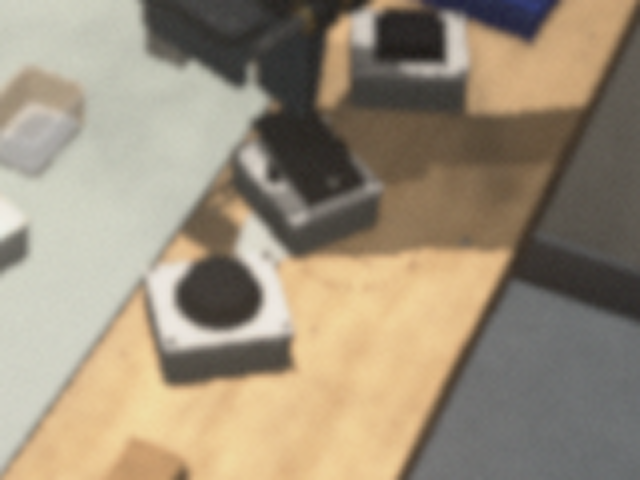

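The fingertip (crop (300,110)) is right above the rocker's raised end. Pressing down.

```bash
python3 -m inch '[[0,0,0.04,0],[0,0,0.06,0],[0,0,0.08,0],[0,0,0.09,0],[0,0,0.1,0],[0,0,0.1,0]]'; python3 -m inch '[[0,0,0.01,0],[0,0,0.01,0]]'
```

```text
clock: 3.2
tool_pos: [490.2, 271.3, 46.4]
tool_rot: [0.536, 3.095, 0.0]
contact_force: [1.6, -2.7, 7.1]
width: 0.3
finger_force: 3.9
clock: 3.45
tool_pos: [490.4, 271.3, 45.6]
tool_rot: [0.536, 3.095, 0.0]
contact_force: [-7.2, -7.3, 33.8]
width: 0.2
finger_force: 16.1
```

The force jumped from 7 to 34 N, so the rocker has hit its stop. I'll lift and go over the key.

```bash
python3 -m inch '[[0,0,-0.1,0],[0,0,-0.3,0],[0,-0.15,-0.5,0],[0,-0.35,-0.5,0],[0,-0.55,-0.5,0],[0,-0.58,-0.5,0],[0,-0.58,-0.5,0]]'
python3 - <<'E'
from h import *
s=manip.sense()
im=manip.grab_frame("wrist");np.save("w2.npy",[s["tool_pos"],s["tool_rot"]])
cv2.imwrite("pics/w2.png",cv2.resize(im[80:260,130:390],None,fx=3,fy=3,interpolation=cv2.INTER_CUBIC))
togo([455.2,156,60])
E
```

```text
clock: 4.32
tool_pos: [451.0, 162.0, 144.3]
tool_rot: [0.537, 3.095, 0.001]
contact_force: [-0.5, -0.3, -0.1]
width: 0.8
finger_force: 0.0
tcp [451.1 162.4 144.2] x [-0.942  0.336 -0.   ] y [0.336 0.942 0.   ] z [ 0.001  0.    -1.   ]
units [-0.0297 -0.0235  0.4212]
```

View pics/w2.png

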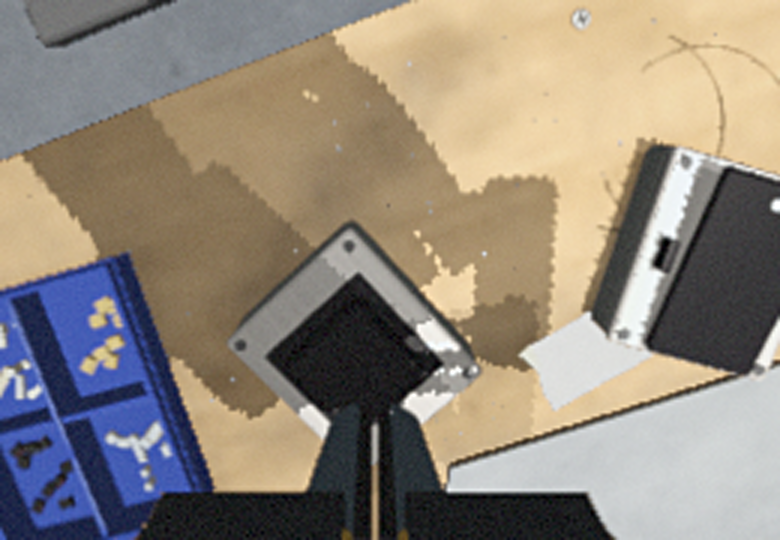

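The wrist crop shows the key box under the fingertips. The plate screws at (238,345) and (473,370) put the box centre at crop (355,358).

Run:
```python
from h import *
p=np.load("w2.npy")
q=[(129.8+355/3,79.8+358/3)]
c=cast("wrist",q,34,p)[0];print(c.round(1))
togo([c[0],c[1],55])
```

```text
[454.8 153.6  34. ]
tcp [451.1 162.4 144.2] x [-0.942  0.336 -0.   ] y [0.336 0.942 0.   ] z [ 0.001  0.    -1.   ]
units [-0.0318 -0.0353  0.4462]
```

Matches the top view (455.2, 154.4). Descending and pressing.

```bash
python3 -m inch '[[-0.03,-0.035,0.1,0],[-0.03,-0.035,0.25,0],[-0.03,-0.035,0.38,0],[-0.03,-0.035,0.43,0],[-0.03,-0.035,0.46,0],[-0.03,-0.035,0.49,0],[-0.03,-0.035,0.505,0],[-0.03,-0.035,0.51,0],[-0.03,-0.035,0.51,0]]'; python3 -m inch '[[0,0,0.01,0],[0,0,0.01,0]]'
```

```text
clock: 5.5
tool_pos: [454.3, 153.4, 42.2]
tool_rot: [0.536, 3.095, 0.0]
contact_force: [0.7, 0.2, 3.0]
width: 0.3
finger_force: 1.3
clock: 5.75
tool_pos: [454.6, 153.5, 41.9]
tool_rot: [0.536, 3.095, -0.0]
contact_force: [-13.2, -2.4, 51.0]
width: 0.6
finger_force: 25.3
```

The key is at its stop (z 42, force jump). On to the button.

```bash
python3 -m inch '[[0,0,-0.1,0],[0,0,-0.3,0],[0.05,0.15,-0.5,0],[0.1,0.35,-0.5,0],[0.15,0.55,-0.5,0],[0.22,0.75,-0.5,0],[0.28,0.95,-0.5,0],[0.28,0.95,-0.5,0]]'; python3 -m inch '[[0.05,0.15,0,0],[0.08,0.24,0,0],[0.08,0.24,0,0]]'
python3 - <<'E'
from h import *
s=manip.sense()
im=manip.grab_frame("wrist");np.save("w3.npy",[s["tool_pos"],s["tool_rot"]])
cv2.imwrite("pics/w3.png",cv2.resize(im[100:300,0:400],None,fx=2,fy=2,interpolation=cv2.INTER_CUBIC))
togo([467.5,402.7,55])
E
```

```text
clock: 6.75
tool_pos: [464.9, 353.1, 139.9]
tool_rot: [0.532, 3.096, 0.0]
contact_force: [-1.0, 0.3, 0.0]
width: 0.3
finger_force: 0.0
clock: 7.12
tool_pos: [466.1, 401.9, 139.8]
tool_rot: [-0.534, -3.096, 0.0]
contact_force: [0.6, 0.2, -0.8]
width: 0.3
finger_force: 0.0
tcp [465.9 401.3 139.7] x [-0.942  0.336  0.   ] y [ 0.336  0.942 -0.001] z [-0.    -0.001 -1.   ]
units [-0.005   0.0097  0.4235]
```

View pics/w3.png

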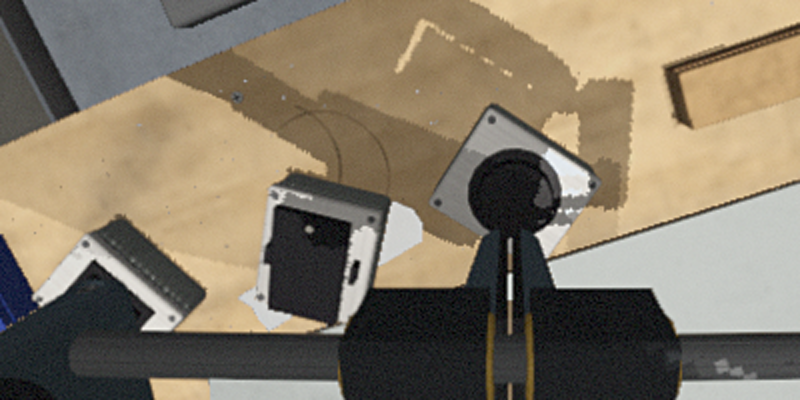

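The rocker's dot end is now raised and the rocker is on. The button is centred under the fingertips at crop (515,193). Pressing and holding it.

```bash
python3 - <<'E'
from h import *
print(cast("wrist",[(257.5,196.5)],34,np.load("w3.npy")).round(1))
E
python3 -m inch '[[-0.005,0.01,0.1,0],[-0.005,0.01,0.25,0],[-0.005,0.01,0.36,0],[-0.005,0.01,0.41,0],[-0.005,0.01,0.44,0],[-0.005,0.01,0.47,0],[-0.005,0.01,0.485,0],[-0.005,0.01,0.49,0],[-0.005,0.01,0.49,0]]'; python3 -m inch '[[0,0,0.005,0],[0,0,0.005,0]]'
```

```text
[[469.1 404.4  34. ]]
clock: 8.3
tool_pos: [468.1, 403.4, 42.4]
tool_rot: [0.536, 3.095, 0.001]
contact_force: [-0.3, -1.7, 4.6]
width: 0.1
finger_force: 2.4
clock: 8.55
tool_pos: [468.1, 403.5, 42.0]
tool_rot: [0.536, 3.095, 0.0]
contact_force: [-2.9, -5.4, 18.4]
width: 0.4
finger_force: 8.9
```

Firm at the stop, z 42.0 and 18 N. I'll hold briefly, check the scene, then hand in.

```bash
python3 -m inch '[[0,0,0.002,0],[0,0,0.002,0],[0,0,0.002,0],[0,0,0.002,0]]'
python3 - <<'E'
from h import *
im=manip.grab_frame("scene")[165:285,215:375]
cv2.imwrite("pics/s4.png",cv2.resize(im,None,fx=4,fy=4,interpolation=cv2.INTER_CUBIC))
E
```

```text
clock: 9.05
tool_pos: [468.2, 403.5, 42.0]
tool_rot: [0.536, 3.095, 0.001]
contact_force: [-4.5, -5.9, 23.2]
width: 0.2
finger_force: 11.6
```

View pics/s4.png

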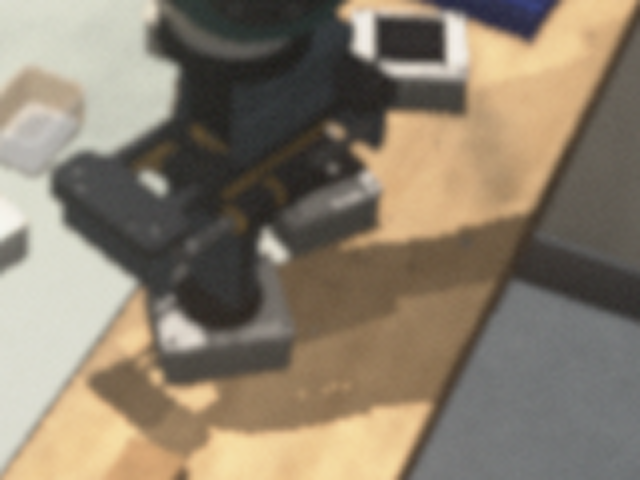

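The fingers are holding the button down at about (220,300), the key at (412,40) sits low in its frame, and the boxes are where they started.

```bash
python3 -c "
from rig import manip
print(manip.hand_in())"
```

```text
the job is handed in; nothing more can be done
None
```

I handed the job in with the rocker and key each pressed to their stops in order and the round button held down at about 23 N; the boxes in view had not visibly moved, and the hand-in returned no verdict.

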